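# Hang the guard on the glass rig

## Task

Put the orange guard panel back on the glass rig: while the panel is still held up and out, nearer level than upright, hook its metal lip over the front rail between the two posts, then swing it down and let go so that it hangs upright and flat, with its rubber bumpers against the grey stop bar. Leave the tape roll, scissors, ruler, highlighter and pen pot where they are.

Things in the scene. Friction and masses are not known exactly. Their poses are not given: they have to be found in the camera images.
- guard_grip (a point): Centre of the guard's black grip bar: 14 mm thick (x), 100 mm long (y), 28 mm high (z). Axes of all guard points: x along the panel towards the edge with the metal lip (top edge when hung), y along the lip, z out of the front, on the handle's side (up at the start). 62 mm above the table at the start, 35 mm above the panel's front; free under the bar but for legs at y = +-45 mm.
- guard_panel (a point): Centre of the loose orange guard panel, 130 (x) by 150 (y) by 5 mm, 0.3 kg; 37.5 mm below guard_grip along z. Starts level, handle up, resting on its lip and two bumpers, the panel's back 22 mm above the table. The rubber bumpers, 16 mm in diameter, stand 22 mm out of the back at x = -55, y = +-55 mm.
- guard_lip (a point): Point in the guard's hook, 61 mm along +x and 49 mm along -z from guard_grip. The hook is as wide as the panel: a 4 mm web goes 22 mm back from the lip edge, then a 4 mm tip returns 14 mm along -x. Point on the web's inner face, mid-width, mid-gap: panel's back 9 mm along +z, tip 9 mm along -z, tip's end 14 mm along -x. When hung it lies 6 mm above the rail's axis.
- rail_mid (a point): Middle of the axis of the rig's fixed level front rail, a steel bar 12 mm in diameter, 200 mm above the table. x: level, from the rail towards the glass plates, away from the robot (the guard hangs on the -x side); y along the rail; z up. Free for 129 mm either side, up to two 22 mm square posts, 215 mm high. Behind it, free for 60 mm; glass begins there, 144 mm high, carrying a lever 211 mm high.
- stop_mid (a point): Centre of the front face of the rig's grey stop bar, fixed between the posts below the rail, 40 mm high, 90 mm above the table; its face is 14.5 mm beyond the rail's axis along the rail's x. Same axes as rail_mid. The bumpers rest against it when the guard hangs.
- tape_mid (a point): Centre of a loose roll of tape, outer diameter 124 mm, 20 mm high, lying flat on the table. To be left alone.
- scissors_mid (a point): Middle of loose scissors with black and orange handles, 165 mm long, 12 mm high, lying flat; blades to +x. To be left alone.
- ruler_mid (a point): Centre of a loose white ruler, 40 mm (x) by 210 mm (y), 4 mm thick, lying flat. To be left alone.
- highlighter_mid (a point): Centre of a loose yellow highlighter with a black cap, 118 mm long (x), 18 mm high. To be left alone.
- pot_mid (a point): Centre of a loose grey pen pot, 76 mm in diameter, 95 mm high, with pens up to 150 mm above the table. To be left alone.
Things that resemble listed ones, but are neither listed nor needed, are in the scene too. There is more than one size of the part that bears guard_grip; the job needs the larger.

How it is judged (in metres and radians):
On the way:
1. the rail lies inside the guard's hook, between the panel's back and the tip of the lip, while the guard still leans out at least 30 degrees from hanging upright (x of rail_mid in the frame of guard_lip between -0.016 and 0.004 m and z of rail_mid in the frame of guard_lip between -0.009 and 0.009 m and y of rail_mid in the frame of guard_lip between -0.062 and 0.062 m and angle between guard_lip's own x axis and vertical above 0.52 rad), for 0.1 s.
At the end, for the whole second after the job is handed in: The guard hangs by its lip over the rail between the posts: upright within 8 degrees, lip edge up, with the middle of the lip's hook within 10 mm of the rail's axis front to back, 0 to 13 mm above the axis (6 mm when fully down) and within 62 mm of the rail's middle sideways (angle between guard_lip's own x axis and vertical below 0.14 rad and x of guard_lip in the frame of rail_mid between -0.01 and 0.01 m and z of guard_lip in the frame of rail_mid between 0 and 0.013 m and y of guard_lip in the frame of rail_mid between -0.062 and 0.062 m); the robot touches nothing.
It fails at once if the tape roll is moved more than 30 mm (distance of tape_mid from where it was at the start of the episode above 0.03 m).
It fails at once if the scissors is moved more than 30 mm (distance of scissors_mid from where it was at the start of the episode above 0.03 m).
It fails at once if the ruler is moved more than 30 mm (distance of ruler_mid from where it was at the start of the episode above 0.03 m).
It fails at once if the highlighter is moved more than 30 mm (distance of highlighter_mid from where it was at the start of the episode above 0.03 m).
It fails at once if the pen pot is moved more than 30 mm (distance of pot_mid from where it was at the start of the episode above 0.03 m).
It also fails if it takes over 42 s, if anything falls off the work surface, if the arm or the gripper's body presses on something with over 40 N, if the wrist force passes 120 N, or if a joint passes its speed limit or range.

## Robot

A 7-joint arm with a two-finger parallel gripper is mounted at the origin on the work surface. World frame = base frame: x ahead of the robot, y to its left, z up, the work surface at z = 0. Lengths are in mm, angles in rad, forces in N, time in s.
With the tool pointing down it reaches from about 400 to 850 mm from the base axis. Payload 4.5 kg.
Tool frame: the origin (TCP) lies between the finger pads; the fingertips stand 17 mm ahead of it and the grasp point (between the pads) lies 2 mm behind it; z points along the fingers, y is the line along which they close (so a half turn about z gives the same grasp; the last joint's range is limited). The gripper opens to 88 mm and grips with 3 to 60 N. Pads are 18 mm wide; open, the fingers measure 123 mm over their backs; the gripper's body (75 mm by 187 mm) begins 45 mm behind the grasp point.
Start: joints at [-1.162, 0.689, -0.195, 1.565, 0.157, 0.902, -0.215], TCP at [228.787, 581.645, 232.943] pointing down, gripper open.
Joint ranges: [-3.01, 3.01], [-0.46, 2.08], [-1.47, 1.51], [0.13, 2.56], [-1, 4.14], [0.04, 2.09], [-2.66, 2.66]. Speed limits (rad/s): [2.57, 2.57, 3.14, 3.14, 3.14, 3.14, 3.14].

## Interface

Orientations are given as a unit quaternion [x, y, z, w].
In Python, from bench import monitor, read_camera, camera_info, workorder, spotter gives the robot as it stands. The module is installed in compiled form; this text tells all that it offers.
- The arm moves only by the tool send_rows, never from a script. Its argument "increments" is a list of rows, each an object of numbers: "tx", "ty", "tz": the shift along the tool's x, y, z in mm; "yaw": the turn about the tool's z in degrees; "grip": the opening in per cent of the stroke, from 0 (shut) to 100 (fully open). In form: [{"tx": .., "ty": .., "tz": .., "yaw": .., "grip": ..}, ...]. A call has exactly 5 rows; each row is the pose to reach, as a shift and turn from the pose commanded when the call began, along the tool's axes at that moment; what a row does not reach only later rows make up. A row lasts 1/10 s, in which the tool goes at most 50 mm and 8.59 degrees, less where a joint would pass 70% of its speed; a pose out of reach is approached as far as the arm can. A call with a gripper value outside its range is refused whole. The fingers move at their own pace and stop on an object; "squeeze" is the grip in N (left out, the last holds). Time passes only in rows, so rows that repeat a pose let the fingers close, or fill a call up. It gives the time, the measured TCP pose, the force, the opening and the grip force at its end, in the units of the state.
- monitor.observe(): the state, without advancing time (a new reading comes with each control period).
- read_camera(name): name is "scene" or "top"; returns (picture, depth): 480x640x3 uint8, red, green, blue; 480x640 float32, mm along the optical axis (not along the pixel's ray), 0 where there is no reading.
- camera_info(name): a dict with "K" (3x3 intrinsics, pixels), "R" (3x3) and "t" (3): a world point X has camera coordinates R X + t. Camera axes: x right, y down, z forward; pixel columns grow to the right and rows downward; lengths in mm; the calibration is good to about 2 mm. A picture is of the moment at which its call begins. camera_info takes no time and is no camera call.
- workorder.sign_off(): hands the job in; it is judged then, once.
Trained networks look in the newest picture that a camera, given by its name, has taken for a name from the list of things; names that differ only in an ending like _2 or _b are one class to them, and where a whole thing is asked for, a point or a joint stands for the part that bears it (a point fixed in the world has none). Each returns a list of dicts, best first, with "p" (0 to 1); they miss things now and then, are a little off and sometimes report something else, mostly with a low value. They report only what shows in the picture. A call takes as long as a camera call. They do not tell look-alikes from the thing itself.
- spotter.spot_in(camera, query): "location" ([column, row] in pixels, amid what is visible of it).
The state is a dict: "time": time; "joint_positions": joint angles; "joint_velocities": joint speeds; "effort": joint torques, N m; "tool_pos": TCP position; "tool_rot": TCP orientation; "wrist_force": force on the tool from outside, world axes, zero at the start; "ft_torque": the same for the moment, N m; "opening": finger opening in mm; "finger_force": force on a finger pad.
Only numpy, scipy, OpenCV 4.12 (cv2) and the standard library are available. Lean on these libraries where they do the work, as an engineer would, in place of code of your own. Each camera call takes 0.05 s, during which the arm holds its last target. There are 200 camera calls.

## Working session

There is one attempt and no reset: what is moved stays moved. The work goes in short steps, Python scripts to look and compute and a tool call to move; the robot and the scene stay as the last step left them, time stands still between calls to the robot, and variables do not carry over. Pictures are saved under pics/ and viewed, at most 10 in all, crops included, and the job is handed in when it is done.

Besides the shell and the picture viewer there is one more tool, called after ">>>" as name([rows], argument=value, ...), one row to a line, values as JSON. send_rows: Moves the arm, as the interface text tells. Its arguments: {"type":"object","properties":{"increments":{"type":"array"},"squeeze":{"type":"number"}},"required":["increments"]}

```bash
mkdir -p pics
cat > h.py <<'E'
import numpy as np, cv2
from scipy.spatial.transform import Rotation as Ro
from bench import monitor, read_camera, camera_info, workorder, spotter
def px2w(cam,u,v,d):
    c=camera_info(cam);K=np.array(c["K"]);R=np.array(c["R"]);t=np.array(c["t"]).ravel()
    p=np.linalg.inv(K)@np.array([u,v,1.])*d
    return R.T@(p-t)
def cloud(cam,dep):
    c=camera_info(cam);K=np.array(c["K"]);R=np.array(c["R"]);t=np.array(c["t"]).ravel()
    v,u=np.mgrid[:480,:640]
    P=np.stack([(u-K[0,2])/K[0,0]*dep,(v-K[1,2])/K[1,1]*dep,dep],-1)
    return (P-t)@R
def med(dep,u,v,r=2):
    w=dep[int(v)-r:int(v)+r+1,int(u)-r:int(u)+r+1];w=w[w>0]
    return np.median(w) if len(w) else 0
E
python3 - <<'E'
from h import *
s=monitor.observe();print({k:np.round(v,3) for k,v in s.items()})
for c in("top","scene"):
    im,d=read_camera(c);np.savez(f"{c}.npz",im=im,d=d);cv2.imwrite(f"pics/{c}0.png",im[:,:,::-1])
    i=camera_info(c);R=np.array(i["R"]);print(c,"cam at",np.round(-R.T@np.array(i["t"]).ravel()),"fwd",np.round(R[2],2),i["K"][0][0])
    for q in("guard_grip","guard_panel","guard_lip","rail_mid","stop_mid","tape_mid","scissors_mid","ruler_mid","highlighter_mid","pot_mid"):
        for o in spotter.spot_in(c,q)[:3]:
            u,v=o["location"];print(c,q,round(o["p"],2),np.round([u,v]),np.round(px2w(c,u,v,med(d,u,v))))
E
```

```text
{'time': np.float64(0.0), 'joint_positions': array([-1.162,  0.69 , -0.195,  1.566,  0.157,  0.903, -0.215]), 'joint_velocities': array([-0.   ,  0.   , -0.001,  0.001,  0.002,  0.001,  0.   ]), 'effort': array([-0.0000e+00, -5.2754e+01, -1.2670e+00, -1.5343e+01, -5.3000e-02,
        7.0000e-03,  0.0000e+00]), 'tool_pos': array([228.614, 581.008, 232.136]), 'tool_rot': array([ 0.186,  0.983, -0.001, -0.   ]), 'wrist_force': array([0.595, 0.172, 0.12 ]), 'ft_torque': array([-0.037, -0.023, -0.022]), 'finger_force': np.float64(0.0), 'opening': np.float64(88.357)}
top cam at [ 428.  -60. 1536.] fwd [ 0.08  0.02 -1.  ] 582.5124556247725
top guard_grip 0.93 [336. 244.] [547. -74.  55.]
top guard_grip 0.63 [419. 266.] [ 485. -281.   76.]
top guard_panel 0.64 [419. 268.] [ 481. -287.   45.]
top guard_panel 0.57 [336. 245.] [544. -75.  55.]
top guard_lip 0.87 [419. 264.] [ 490. -282.   76.]
top guard_lip 0.73 [335. 245.] [545. -73.  56.]
top rail_mid 0.97 [230. 152.] [770. 179. 143.]
top stop_mid 0.59 [228. 156.] [760. 183. 144.]
top tape_mid 0.91 [142. 294.] [427. 432.  17.]
top scissors_mi
[... 289 characters left out ...]
7 -0.64] 446.43903395391453
scene guard_grip 0.98 [242. 243.] [ 507. -301.   26.]
scene guard_grip 0.89 [297. 280.] [561. -76.  21.]
scene guard_panel 0.8 [246. 239.] [ 489. -299.   28.]
scene guard_panel 0.78 [302. 280.] [552. -66.  20.]
scene guard_lip 0.86 [244. 241.] [ 497. -300.   27.]
scene guard_lip 0.57 [298. 277.] [548. -79.  23.]
scene rail_mid 0.96 [352. 361.] [826. 211. 171.]
scene stop_mid 0.75 [352. 360.] [826. 212. 174.]
scene tape_mid 0.55 [479. 318.] [439. 395.   3.]
scene scissors_mid 0.77 [350. 255.] [375.  -2.   2.]
scene ruler_mid 0.7 [221. 286.] [ 665. -260.    3.]
scene highlighter_mid 0.49 [413. 290.] [438. 216.  16.]
scene pot_mid 0.66 [192. 221.] [ 555. -441.   89.]
```

View pics/top0.png

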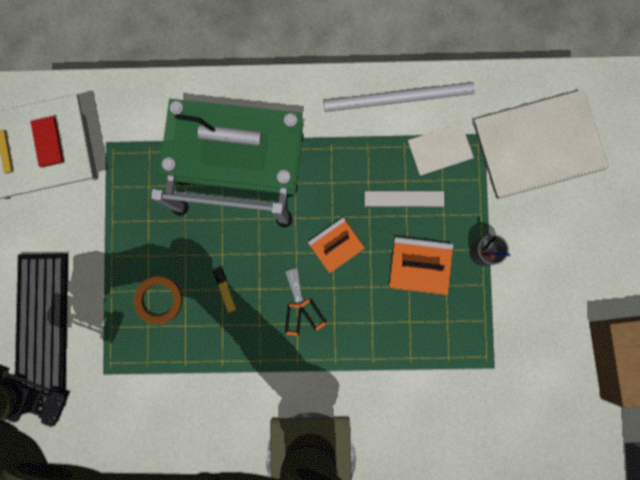

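View pics/scene0.png

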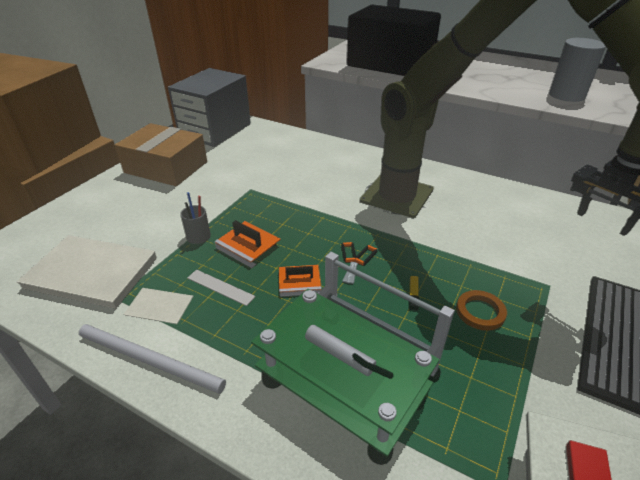

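The top view shows the larger guard at about (420,266), with its white lip edge facing the far side. The smaller decoy is at (336,245). The rail runs from (155,195) to (285,208), with its posts at both ends. The tape is at (158,300), highlighter (225,290), scissors (300,305), ruler (404,199) and pot (490,248). The scene view agrees with this. Next I'll measure from the depth clouds.

Run:
```python
from h import *
def line(p):
    c=p.mean(0);_,_,v=np.linalg.svd(p-c);d=v[0]*np.sign(v[0][1]);return c,d
for cam in("top","scene"):
    z=np.load(cam+".npz");im=z["im"];P=cloud(cam,z["d"]);ok=z["d"]>0
    hsv=cv2.cvtColor(im,cv2.COLOR_RGB2HSV)
    org=(hsv[...,0]<18)&(hsv[...,1]>150)&(hsv[...,2]>80)
    reg=(abs(P[...,0]-485)<110)&(abs(P[...,1]+285)<110)&ok
    q=P[org&reg&(abs(P[...,2]-27)<8)]
    (c,sz,a)=cv2.minAreaRect(q[:,:2].astype(np.float32));print(cam,"panel",len(q),np.round(c,1),np.round(sz,1),round(a,2),"z",np.median(q[:,2]).round(1))
    g=P[reg&(hsv[...,2]<70)&(P[...,2]>62)&(P[...,2]<90)]
    if len(g)>5:
        (c,sz,a)=cv2.minAreaRect(g[:,:2].astype(np.float32));cc,d=line(g[:,:2]);print(" bar",len(g),np.round(c,1),np.round(sz,1),round(a,1),"mean",np.round(cc,1),"dir deg",np.degrees(np.arctan2(d[1],d[0])).round(2),"z",np.median(g[:,2]).round(1))
    l=P[reg&(hsv[...,1]<60)&(hsv[...,2]>120)&(P[...,2]>15)&(P[...,2]<40)]
    if len(l)>5:
        cc,d=line(l[:,:2]);print(" lip",len(l),np.round(cc,1),np.degrees(np.arctan2(d[1],d[0])).round(2),np.round(np.percentile(l,[2,98],axis=0),0).tolist())
    r=P[ok&(P[...,2]>185)&(P[...,2]<235)&(P[...,0]>600)&(P[...,0]<760)&(abs(P[...,1]-190)<200)]
    print(" rail/post z",np.percentile(r[:,2],[5,50,95]).round(),"x",np.percentile(r[:,0],[2,50,98]).round(),"y",np.percentile(r[:,1],[1,50,99]).round(),len(r))
    ra=r[(r[:,2]<211)&(r[:,2]>196)];lo,hi=np.percentile(ra[:,1],[12,88]);ra=ra[(ra[:,1]>lo)&(ra[:,1]<hi)]
    for _ in range(3):
        cc,d=line(ra[:,:2]);e=abs((ra[:,:2]-cc)@[-d[1],d[0]]);ra=ra[e<9]
    print(" rail",len(ra),np.round(cc,1),"z",np.median(ra[:,2]).round(1),"deg",np.degrees(np.arctan2(d[1],d[0])).round(2))
    s=(r[:,:2]-cc)@d;e=(r[:,:2]-cc)@[-d[1],d[0]];m=abs(e)<20;print(" along ends",np.percentile(s[m],[0.5,2,98,99.5]).round(1),"mid of ends xy",np.round(cc+d*np.percentile(s[m],[0.5,99.5]).mean(),1))
    h=cv2.resize(im[170:230,140:300] if cam=="top" else im[240:340,310:470],None,fx=4,fy=4)
    cv2.imwrite(f"pics/{cam}_c.png",h[...,::-1])
```

```text
top panel 2302 [ 480.3 -293.2] [151.  116.1] 81.98 z 27.1
 bar 181 [ 488.4 -292.1] [96.2 12.7] 82.3 mean [ 488.4 -291.7] dir deg 81.63 z 75.5
 lip 237 [ 546.3 -302.2] 81.93 [[533.0, -374.0, 20.0], [559.0, -231.0, 34.0]]
 rail/post z [199. 206. 217.] x [609. 637. 663.] y [ 50. 202. 347.] 807
 rail 452 [637.  202.1] z 204.9 deg 82.32
 along ends [-153.8 -152.5  143.8  146.9] mid of ends xy [636.5 198.6]
scene panel 906 [ 482.7 -295.1] [153.5 120.1] 82.25 z 28.1
 bar 171 [ 491.5 -295.5] [99.9 16.7] 81.0 mean [ 494.1 -292.4] dir deg 81.88 z 74.8
 lip 135 [ 549.  -302.3] 81.9 [[535.0, -374.0, 26.0], [563.0, -233.0, 33.0]]
 rail/post z [191. 205. 217.] x [616. 645. 669.] y [ 48. 220. 347.] 1053
 rail 593 [643.3 208.1] z 205.0 deg 82.49
 along ends [-161.4 -158.7  139.4  139.7] mid of ends xy [641.9 197.3]
```

```bash
cat >> h.py <<'E'
def plan(x,y,z,deg):
    "shift along tool axes and yaw to reach a world TCP with tool y at world angle deg (mod 180)"
    s=monitor.observe();R=Ro.from_quat(s["tool_rot"]).as_matrix();p=s["tool_pos"]
    a=np.degrees(np.arctan2(R[1,1],R[0,1]))
    yaw=-((deg-a+90)%180-90)
    print("t",round(float(s["time"]),2),"tcp",np.round(p,1),"yaxis deg",round(a,1),"zaxis",np.round(R[:,2],3),"open",round(float(s["opening"]),1),"F",np.round(s["wrist_force"],1),"ff",round(float(s["finger_force"]),1))
    print("shift",np.round(R.T@(np.array([x,y,z])-p),1),"yaw",round(yaw,1))
E
echo ok
```

```text
ok
```

>>> send_rows([
  {"tx":-37,"ty":-30,"tz":0,"yaw":8,"grip":70},
  {"tx":-74,"ty":-61,"tz":0,"yaw":16,"grip":70},
  {"tx":-111,"ty":-91,"tz":0,"yaw":24,"grip":70},
  {"tx":-148,"ty":-122,"tz":0,"yaw":32,"grip":70},
  {"tx":-185,"ty":-152,"tz":0,"yaw":40,"grip":70},
])

```text
time: 1.6
tool_pos: [346.0, 370.8, 233.2]
tool_rot: [0.513, 0.858, 0.0, 0.0]
wrist_force: [1.0, 0.1, -0.1]
opening: 61.9
finger_force: 0.0
```

```bash
python3 -c "
from h import *
plan(430,140,232,-8);plan(489,-292.5,160,-8)"
```

```text
t 1.6 tcp [346.  370.8 233.2] yaxis deg 28.2 zaxis [ 0.     0.001 -1.   ] open 61.9 F [ 1.   0.1 -0.1] ff 0.0
shift [-243.1  -35.1    1.1] yaw 36.2
t 1.6 tcp [346.  370.8 233.2] yaxis deg 28.2 zaxis [ 0.     0.001 -1.   ] open 61.9 F [ 1.   0.1 -0.1] ff 0.0
shift [-652.1 -187.6   72.9] yaw 36.2
```

>>> send_rows([
  {"tx":-48,"ty":-7,"tz":0,"yaw":7.2,"grip":70},
  {"tx":-96,"ty":-14,"tz":0,"yaw":14.4,"grip":70},
  {"tx":-144,"ty":-21,"tz":0,"yaw":21.6,"grip":70},
  {"tx":-192,"ty":-28,"tz":0,"yaw":28.8,"grip":70},
  {"tx":-240,"ty":-35,"tz":0,"yaw":36,"grip":70},
])

```text
time: 2.1
tool_pos: [429.8, 143.3, 233.2]
tool_rot: [0.753, 0.658, 0.001, 0.0]
wrist_force: [0.8, 0.1, 0.1]
opening: 61.4
finger_force: 0.0
```

>>> send_rows([
  {"tx":-43,"ty":12,"tz":7,"yaw":0,"grip":70},
  {"tx":-86,"ty":24,"tz":14,"yaw":0,"grip":70},
  {"tx":-128,"ty":36,"tz":21,"yaw":0,"grip":70},
  {"tx":-170,"ty":48,"tz":28,"yaw":0,"grip":70},
  {"tx":-212,"ty":60,"tz":36,"yaw":0,"grip":70},
])

```text
time: 2.6
tool_pos: [461.6, -74.8, 196.9]
tool_rot: [0.752, 0.66, 0.001, 0.0]
wrist_force: [1.1, 0.2, 0.3]
opening: 61.8
finger_force: 0.0
```

>>> send_rows([
  {"tx":-43,"ty":12,"tz":7,"yaw":0,"grip":70},
  {"tx":-86,"ty":24,"tz":14,"yaw":0,"grip":70},
  {"tx":-128,"ty":36,"tz":21,"yaw":0,"grip":70},
  {"tx":-170,"ty":48,"tz":28,"yaw":0,"grip":70},
  {"tx":-212,"ty":60,"tz":36,"yaw":0,"grip":70},
])

```text
time: 3.1
tool_pos: [493.3, -293.0, 160.8]
tool_rot: [0.752, 0.659, 0.0, 0.0]
wrist_force: [0.8, 1.3, -0.6]
opening: 61.6
finger_force: 0.0
```

```bash
python3 -c "
from h import *
plan(489,-292.5,66,-8)"
```

```text
t 3.1 tcp [ 493.3 -293.   160.8] yaxis deg -7.5 zaxis [ 0.001  0.    -1.   ] open 61.6 F [ 0.8  1.3 -0.6] ff 0.0
shift [-0.1 -4.4 94.8] yaw 0.5
```

>>> send_rows([
  {"tx":0,"ty":-4,"tz":25,"yaw":0.5,"grip":70},
  {"tx":0,"ty":-4,"tz":50,"yaw":0.5,"grip":70},
  {"tx":0,"ty":-4,"tz":75,"yaw":0.5,"grip":70},
  {"tx":0,"ty":-4,"tz":95,"yaw":0.5,"grip":70},
  {"tx":0,"ty":-4,"tz":95,"yaw":0.5,"grip":70},
])

```text
time: 3.6
tool_pos: [487.6, -289.6, 63.6]
tool_rot: [0.754, 0.656, -0.001, -0.002]
wrist_force: [-0.8, -0.4, 0.2]
opening: 61.6
finger_force: 0.0
```

>>> send_rows([
  {"tx":0,"ty":0,"tz":0,"yaw":0,"grip":20},
  {"tx":0,"ty":0,"tz":0,"yaw":0,"grip":5},
  {"tx":0,"ty":0,"tz":0,"yaw":0,"grip":5},
  {"tx":0,"ty":0,"tz":0,"yaw":0,"grip":5},
  {"tx":0,"ty":0,"tz":0,"yaw":0,"grip":5},
], squeeze=25)

```text
time: 4.1
tool_pos: [489.4, -290.7, 66.5]
tool_rot: [0.755, 0.656, 0.0, 0.0]
wrist_force: [0.4, 0.2, -0.4]
opening: 23.5
finger_force: 0.0
```

>>> send_rows([
  {"tx":0,"ty":0,"tz":-20,"yaw":0,"grip":5},
  {"tx":0,"ty":0,"tz":-50,"yaw":0,"grip":5},
  {"tx":0,"ty":0,"tz":-80,"yaw":0,"grip":5},
  {"tx":0,"ty":0,"tz":-110,"yaw":0,"grip":5},
  {"tx":0,"ty":0,"tz":-130,"yaw":0,"grip":5},
])

```text
time: 4.6
tool_pos: [489.6, -291.0, 198.2]
tool_rot: [0.755, 0.656, 0.001, 0.001]
wrist_force: [0.3, 0.0, 0.7]
opening: 4.3
finger_force: 0.0
```

```bash
python3 -c "
from h import *
plan(480,190,300,-7.6)
im,d=read_camera('scene');cv2.imwrite('pics/s1.png',cv2.resize(im[60:300,160:480],None,fx=2,fy=2)[...,::-1])"
```

```text
t 4.6 tcp [ 489.6 -291.   198.2] yaxis deg -8.0 zaxis [ 0.002 -0.001 -1.   ] open 4.3 F [0.3 0.  0.7] ff 0.0
shift [ 474.9  -76.  -102.4] yaw -0.4
```

View pics/s1.png

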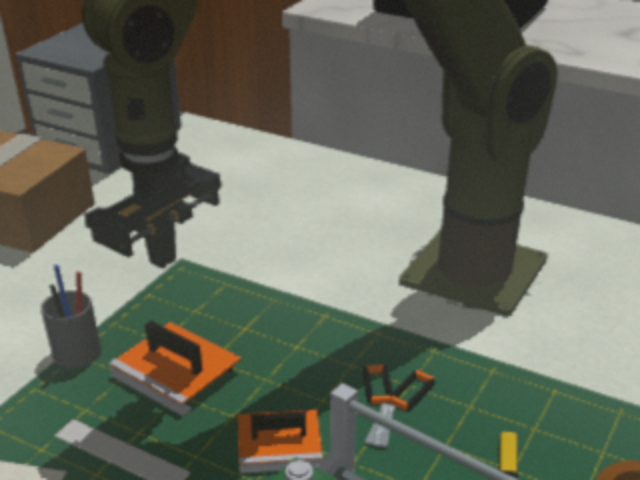

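The gripper hadn't closed when I lifted (23.5 mm still open), so the guard stayed on the table. I'll repeat the grasp with a longer close.

>>> send_rows([
  {"tx":0,"ty":0,"tz":0,"yaw":0,"grip":60},
  {"tx":0,"ty":0,"tz":10,"yaw":0,"grip":60},
  {"tx":0,"ty":0,"tz":20,"yaw":0,"grip":60},
  {"tx":0,"ty":0,"tz":30,"yaw":0,"grip":60},
  {"tx":0,"ty":0,"tz":40,"yaw":0,"grip":60},
])

```text
time: 5.15
tool_pos: [488.3, -290.2, 153.8]
tool_rot: [0.755, 0.656, -0.0, -0.001]
wrist_force: [-0.7, -0.3, 0.5]
opening: 42.4
finger_force: 0.0
```

```bash
python3 -c "
from h import *
plan(489,-292,66,-8)"
```

```text
t 5.15 tcp [ 488.3 -290.2  153.8] yaxis deg -8.0 zaxis [-0.002  0.001 -1.   ] open 42.4 F [-0.7 -0.3  0.5] ff 0.0
shift [-1.8  1.1 87.8] yaw 0.0
```

>>> send_rows([
  {"tx":0,"ty":0,"tz":25,"yaw":0,"grip":60},
  {"tx":0,"ty":0,"tz":50,"yaw":0,"grip":60},
  {"tx":0,"ty":0,"tz":75,"yaw":0,"grip":60},
  {"tx":0,"ty":0,"tz":90,"yaw":0,"grip":60},
  {"tx":0,"ty":0,"tz":90,"yaw":0,"grip":40},
])

```text
time: 5.65
tool_pos: [487.5, -289.7, 63.4]
tool_rot: [0.755, 0.656, -0.001, -0.002]
wrist_force: [-0.6, 0.2, 1.3]
opening: 46.8
finger_force: 0.0
```

>>> send_rows([
  {"tx":0,"ty":0,"tz":0,"yaw":0,"grip":0},
  {"tx":0,"ty":0,"tz":0,"yaw":0,"grip":0},
  {"tx":0,"ty":0,"tz":0,"yaw":0,"grip":0},
  {"tx":0,"ty":0,"tz":0,"yaw":0,"grip":0},
  {"tx":0,"ty":0,"tz":0,"yaw":0,"grip":0},
], squeeze=25)

```text
time: 6.15
tool_pos: [489.0, -290.7, 66.6]
tool_rot: [0.755, 0.656, 0.0, 0.0]
wrist_force: [-0.9, 1.3, 4.4]
opening: 13.4
finger_force: 25.0
```

>>> send_rows([
  {"tx":0,"ty":0,"tz":0,"yaw":0,"grip":0},
  {"tx":0,"ty":0,"tz":0,"yaw":0,"grip":0},
  {"tx":0,"ty":0,"tz":0,"yaw":0,"grip":0},
  {"tx":0,"ty":0,"tz":0,"yaw":0,"grip":0},
  {"tx":0,"ty":0,"tz":0,"yaw":0,"grip":0},
])

```text
time: 6.65
tool_pos: [489.0, -290.8, 66.6]
tool_rot: [0.755, 0.656, 0.0, 0.0]
wrist_force: [-1.9, 0.4, 6.3]
opening: 13.3
finger_force: 25.0
```

>>> send_rows([
  {"tx":0,"ty":0,"tz":-25,"yaw":0,"grip":0},
  {"tx":0,"ty":0,"tz":-65,"yaw":0,"grip":0},
  {"tx":0,"ty":0,"tz":-105,"yaw":0,"grip":0},
  {"tx":0,"ty":0,"tz":-145,"yaw":0,"grip":0},
  {"tx":0,"ty":0,"tz":-180,"yaw":0,"grip":0},
])

```text
time: 7.15
tool_pos: [488.7, -290.4, 247.4]
tool_rot: [0.755, 0.656, 0.0, -0.0]
wrist_force: [0.8, -0.1, -4.9]
opening: 13.2
finger_force: 25.0
```

>>> send_rows([
  {"tx":20,"ty":-3,"tz":-15,"yaw":0,"grip":0},
  {"tx":50,"ty":-7,"tz":-30,"yaw":0,"grip":0},
  {"tx":90,"ty":-13,"tz":-45,"yaw":0,"grip":0},
  {"tx":130,"ty":-19,"tz":-55,"yaw":0,"grip":0},
  {"tx":170,"ty":-25,"tz":-60,"yaw":0,"grip":0},
])

```text
time: 7.65
tool_pos: [487.5, -117.2, 306.3]
tool_rot: [0.755, 0.656, 0.0, 0.0]
wrist_force: [0.7, -0.2, -3.2]
opening: 13.2
finger_force: 25.0
```

>>> send_rows([
  {"tx":40,"ty":-6,"tz":0,"yaw":0,"grip":0},
  {"tx":80,"ty":-12,"tz":0,"yaw":0,"grip":0},
  {"tx":120,"ty":-18,"tz":0,"yaw":0,"grip":0},
  {"tx":155,"ty":-23,"tz":0,"yaw":0,"grip":0},
  {"tx":180,"ty":-27,"tz":0,"yaw":0,"grip":0},
])

```text
time: 8.15
tool_pos: [485.1, 66.4, 305.4]
tool_rot: [0.753, 0.657, -0.0, -0.001]
wrist_force: [0.6, 0.5, -2.5]
opening: 13.0
finger_force: 25.0
```

```bash
python3 -c "
from h import *
plan(530,213,300,-7.6)
c=camera_info('top')
for cam in ('scene','top'):
    im,d=read_camera(cam);np.savez(cam+'1.npz',im=im,d=d)
im=np.load('scene1.npz')['im'];cv2.imwrite('pics/s2.png',cv2.resize(im[100:400,200:600],None,fx=2,fy=2)[...,::-1])"
```

```text
t 8.15 tcp [485.1  66.4 305.4] yaxis deg -7.8 zaxis [-0.001  0.001 -1.   ] open 13.0 F [ 0.6  0.5 -2.5] ff 25.0
shift [151.3  24.6   5.5] yaw -0.2
```

View pics/s2.png

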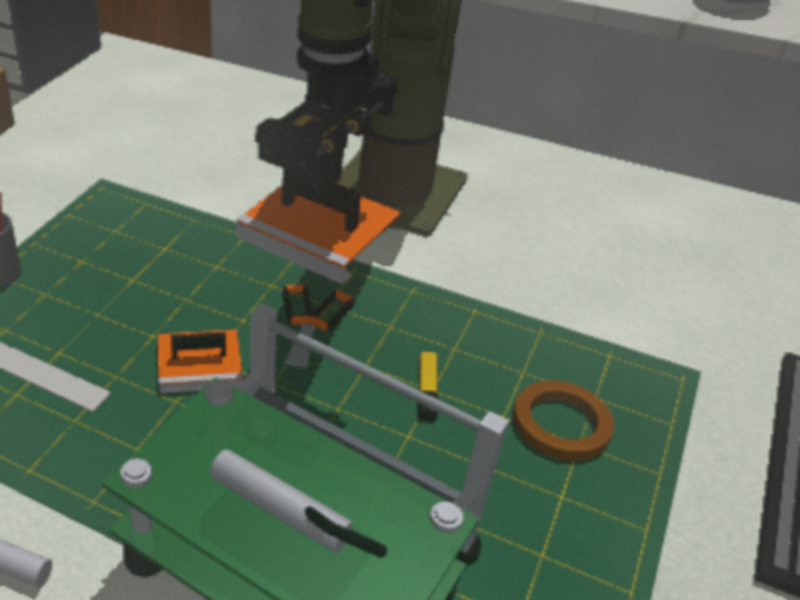

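The guard is held roughly level at crop (320,225), lip towards the rig. The rail is clear at (380,380). I'll fit the panel plane to check pitch and lip position.

Run:
```python
from h import *
tcp=np.array([485.1,66.4,305.4]);ex=np.array([np.cos(np.radians(-7.8)),np.sin(np.radians(-7.8)),0])
for cam in("top","scene"):
    z=np.load(cam+"1.npz");im=z["im"];P=cloud(cam,z["d"]);hsv=cv2.cvtColor(im,cv2.COLOR_RGB2HSV)
    reg=(np.linalg.norm(P[...,:2]-tcp[:2],axis=-1)<110)&(P[...,2]>225)&(P[...,2]<300)&(z["d"]>0)
    q=P[reg&(hsv[...,0]<18)&(hsv[...,1]>140)&(hsv[...,2]>60)]
    A=np.c_[(q-tcp)@ex,(q-tcp)@[-ex[1],ex[0],0],np.ones(len(q))]
    b=q[:,2]
    for _ in range(4):
        s,*_=np.linalg.lstsq(A,b,rcond=None);m=abs(A@s-b)<4;A=A[m];b=b[m]
    print(cam,len(q),len(b),"slope x,y deg",np.degrees(s[:2]).round(2),"front z under tcp",s[2].round(1),"x range",np.percentile(A[:,0],[1,99]).round(1),"y",np.percentile(A[:,1],[1,99]).round(1))
    l=P[reg&(hsv[...,1]<70)&(hsv[...,2]>60)&(P[...,2]<285)];l=l-tcp
    x=l@ex;k=x>45;print(" lip n",k.sum(),"x",np.percentile(x[k],[5,50,95]).round(1),"z",np.percentile(l[k][:,2],[5,50,95]).round(1))
```

```text
top 1185 1035 slope x,y deg [-0.   2.6] front z under tcp 265.7 x range [-64.   49.5] y [-71.6 -16.7]
 lip n 145 x [53.1 58.  63.2] z [-46.  -41.4 -36.5]
scene 1214 1197 slope x,y deg [-0.01  0.11] front z under tcp 266.7 x range [-61.2  54. ] y [-74.1  70. ]
 lip n 646 x [55.8 65.6 68.1] z [-64.  -48.6 -36.5]
```

```bash
python3 -c "
from h import *
plan(607.8,202.6,300,-7.6)"
```

```text
t 8.25 tcp [485.2  68.5 305.4] yaxis deg -7.5 zaxis [-0.001  0.003 -1.   ] open 13.5 F [ 0.3  0.9 -3.1] ff 25.0
shift [149.  104.    5.6] yaw 0.1
```

>>> send_rows([
  {"tx":25,"ty":17,"tz":1,"yaw":0,"grip":0},
  {"tx":60,"ty":42,"tz":2,"yaw":0,"grip":0},
  {"tx":100,"ty":70,"tz":4,"yaw":0,"grip":0},
  {"tx":130,"ty":91,"tz":5,"yaw":0,"grip":0},
  {"tx":149,"ty":104,"tz":5,"yaw":0,"grip":0},
])

```text
time: 8.75
tool_pos: [610.6, 198.5, 299.5]
tool_rot: [0.754, 0.657, -0.0, -0.001]
wrist_force: [-0.3, 0.3, -3.8]
opening: 13.4
finger_force: 25.0
```

>>> send_rows([
  {"tx":0,"ty":0,"tz":0,"yaw":0,"grip":0},
  {"tx":0,"ty":0,"tz":0,"yaw":0,"grip":0},
  {"tx":0,"ty":0,"tz":0,"yaw":0,"grip":0},
  {"tx":0,"ty":0,"tz":0,"yaw":0,"grip":0},
  {"tx":0,"ty":0,"tz":0,"yaw":0,"grip":0},
])

```text
time: 9.25
tool_pos: [609.4, 195.3, 301.2]
tool_rot: [0.755, 0.656, -0.0, 0.0]
wrist_force: [-0.3, 0.8, -3.1]
opening: 13.2
finger_force: 25.0
```

Run:
```python
from h import *
plan(607.8,202.6,253,-7.6)
tcp=monitor.observe()["tool_pos"];ex=np.array([np.cos(np.radians(-7.6)),np.sin(np.radians(-7.6)),0]);ey=np.array([-ex[1],ex[0],0])
for cam in("scene","top"):
    im,d=read_camera(cam);P=cloud(cam,d);D=P-tcp;x=D@ex;y=D@ey
    m=(d>0)&(abs(y)<60)&(x>40)&(x<95)&(P[...,2]>215)&(P[...,2]<262)
    print(cam,"lip",m.sum(),"x",np.percentile(x[m],[5,50,95]).round(1),"z",np.percentile(P[m][:,2],[5,50,95]).round(1))
    m=(d>0)&(abs(y)<126)&(abs(y)>85)&(x>-20)&(x<70)&(P[...,2]>190)&(P[...,2]<215)
    print(cam,"rail",m.sum(),"x",np.percentile(x[m],[5,50,95]).round(1),"z",np.percentile(P[m][:,2],[5,50,95]).round(1))
    cv2.imwrite(f'pics/{cam}3.png',cv2.resize(im[180:400,250:490],None,fx=2.5,fy=2.5)[...,::-1])
```

```text
t 9.25 tcp [609.4 195.3 301.2] yaxis deg -8.0 zaxis [-0. -0. -1.] open 13.2 F [-0.3  0.8 -3.1] ff 25.0
shift [ 7.  -2.6 48.2] yaw -0.4
scene lip 598 x [45.4 65.8 67.7] z [236.5 251.1 261.7]
scene rail 202 x [25.5 33.  36.9] z [198.9 204.8 209.6]
top lip 145 x [41.  51.4 63.1] z [257.2 260.4 261.9]
top rail 94 x [21.2 26.5 32.7] z [201.1 205.8 214.3]
```

View pics/scene3.png

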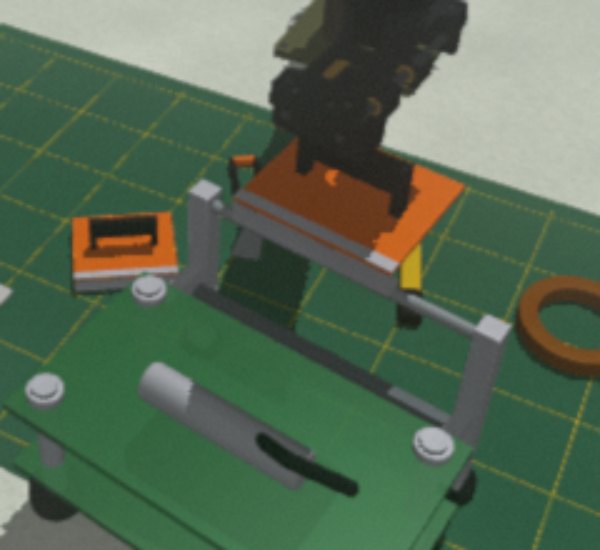

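The guard is level, with its lip about 30 mm beyond the rail and centred between the posts at crop (310,240). Next I lower it, then pull back.

>>> send_rows([
  {"tx":4,"ty":0,"tz":8,"yaw":-0.4,"grip":0},
  {"tx":4,"ty":0,"tz":20,"yaw":-0.4,"grip":0},
  {"tx":4,"ty":0,"tz":33,"yaw":-0.4,"grip":0},
  {"tx":4,"ty":0,"tz":43,"yaw":-0.4,"grip":0},
  {"tx":4,"ty":0,"tz":48,"yaw":-0.4,"grip":0},
])

```text
time: 9.85
tool_pos: [609.4, 199.9, 250.9]
tool_rot: [0.752, 0.659, -0.001, -0.001]
wrist_force: [-0.2, -0.1, -2.9]
opening: 13.1
finger_force: 25.0
```

>>> send_rows([
  {"tx":0,"ty":0,"tz":0,"yaw":0,"grip":0},
  {"tx":0,"ty":0,"tz":0,"yaw":0,"grip":0},
  {"tx":0,"ty":0,"tz":0,"yaw":0,"grip":0},
  {"tx":0,"ty":0,"tz":0,"yaw":0,"grip":0},
  {"tx":0,"ty":0,"tz":0,"yaw":0,"grip":0},
])

```text
time: 10.35
tool_pos: [610.5, 200.3, 253.3]
tool_rot: [0.752, 0.659, 0.0, 0.0]
wrist_force: [0.3, 0.1, -3.0]
opening: 13.3
finger_force: 25.0
```

>>> send_rows([
  {"tx":0,"ty":-4,"tz":0,"yaw":0,"grip":0},
  {"tx":0,"ty":-9,"tz":0,"yaw":0,"grip":0},
  {"tx":0,"ty":-14,"tz":0,"yaw":0,"grip":0},
  {"tx":0,"ty":-19,"tz":0,"yaw":0,"grip":0},
  {"tx":0,"ty":-23,"tz":0,"yaw":0,"grip":0},
])

```text
time: 10.85
tool_pos: [586.8, 203.5, 253.0]
tool_rot: [0.752, 0.659, -0.0, -0.0]
wrist_force: [0.0, 0.8, -3.0]
opening: 13.6
finger_force: 25.0
```

>>> send_rows([
  {"tx":0,"ty":-1,"tz":0,"yaw":0,"grip":0},
  {"tx":0,"ty":-2,"tz":0,"yaw":0,"grip":0},
  {"tx":0,"ty":-2,"tz":0,"yaw":0,"grip":0},
  {"tx":0,"ty":-2,"tz":0,"yaw":0,"grip":0},
  {"tx":0,"ty":-2,"tz":0,"yaw":0,"grip":0},
])

```text
time: 11.35
tool_pos: [585.7, 203.5, 252.9]
tool_rot: [0.752, 0.659, 0.0, 0.0]
wrist_force: [0.3, -0.2, -3.9]
opening: 12.9
finger_force: 25.0
```

Run:
```python
from h import *
plan(584,202.6,253,-7.6)
tcp=monitor.observe()["tool_pos"];ex=np.array([np.cos(np.radians(-7.6)),np.sin(np.radians(-7.6)),0]);ey=np.array([-ex[1],ex[0],0])
for cam in("scene",):
    im,d=read_camera(cam);P=cloud(cam,d);D=P-tcp;x=D@ex;y=D@ey
    m=(d>0)&(abs(y)<60)&(x>40)&(x<95)&(P[...,2]>180)&(P[...,2]<214)
    print(cam,"lip",m.sum(),"x",np.percentile(x[m],[5,50,95]).round(1),"z",np.percentile(P[m][:,2],[5,50,95]).round(1))
    m=(d>0)&(abs(y)<126)&(abs(y)>85)&(x>0)&(x<95)&(P[...,2]>190)&(P[...,2]<215)
    print(cam,"rail",m.sum(),"x",np.percentile(x[m],[5,50,95]).round(1),"z",np.percentile(P[m][:,2],[5,50,95]).round(1))
    cv2.imwrite(f'pics/{cam}4.png',cv2.resize(im[180:400,250:490],None,fx=2.5,fy=2.5)[...,::-1])
```

```text
t 11.35 tcp [585.7 203.5 252.9] yaxis deg -7.6 zaxis [ 0.  0. -1.] open 12.9 F [ 0.3 -0.2 -3.9] ff 25.0
shift [-1.1 -1.6 -0.1] yaw 0.0
scene lip 596 x [45.  65.6 67.6] z [189.3 204.8 213.8]
scene rail 208 x [50.7 57.2 60.2] z [198.8 204.9 208.2]
```

View pics/scene4.png

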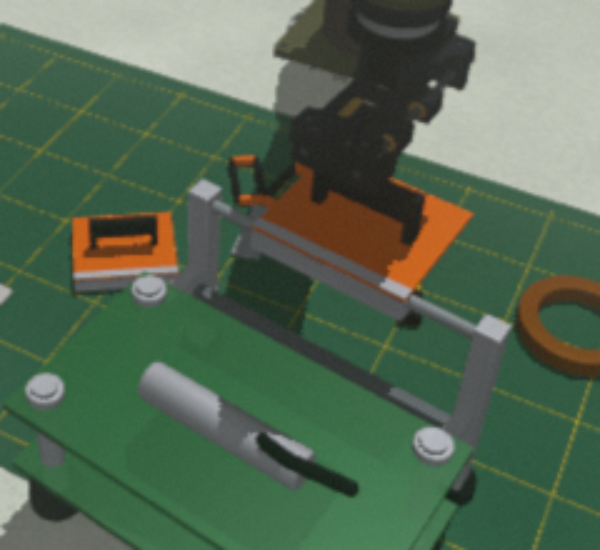

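The lip is hooked: the web is just beyond the rail, there is no contact force, and the guard is level. Now I swing it down along an arc about the rail, opening the fingers a little at each step so the bar can tilt between them.

>>> send_rows([
  {"tx":0,"ty":-1,"tz":3,"yaw":0,"grip":20},
  {"tx":0,"ty":-3,"tz":6,"yaw":0,"grip":24},
  {"tx":0,"ty":-6,"tz":11,"yaw":0,"grip":24},
  {"tx":0,"ty":-9,"tz":16,"yaw":0,"grip":24},
  {"tx":0,"ty":-10,"tz":19,"yaw":0,"grip":24},
], squeeze=5)

```text
time: 11.9
tool_pos: [574.9, 205.1, 233.4]
tool_rot: [0.752, 0.659, -0.0, -0.0]
wrist_force: [0.2, -0.2, 0.4]
opening: 21.1
finger_force: 0.0
```

```bash
cat > fit.py <<'E'
from h import *
plan(577,203.5,234,-7.6)
tcp=monitor.observe()["tool_pos"];ex=np.array([np.cos(np.radians(-7.6)),np.sin(np.radians(-7.6)),0]);ey=np.array([-ex[1],ex[0],0])
rail=np.array([638.5,198.5,200])
for cam in("top","scene"):
    im,d=read_camera(cam);P=cloud(cam,d);D=P-rail;x=D@ex;y=D@ey
    hsv=cv2.cvtColor(im,cv2.COLOR_RGB2HSV)
    m=(d>0)&(abs(y)<85)&(x>-160)&(x<30)&(D[...,2]>-150)&(D[...,2]<60)&(hsv[...,0]<18)&(hsv[...,1]>140)&(hsv[...,2]>50)
    q=np.c_[x[m],D[m][:,2]].astype(np.float32)
    if len(q)>20:
        l=cv2.fitLine(q,cv2.DIST_HUBER,0,.01,.01).ravel();print(cam,len(q),"tilt from level",np.degrees(np.arctan(l[1]/l[0])).round(1),"x",np.percentile(q[:,0],[2,98]).round(),"z",np.percentile(q[:,1],[2,98]).round(),"y",np.percentile(y[m],[2,98]).round())
E
python3 fit.py
```

```text
t 11.9 tcp [574.9 205.1 233.4] yaxis deg -7.6 zaxis [-0.001 -0.    -1.   ] open 21.1 F [ 0.2 -0.2  0.4] ff 0.0
shift [-1.3  2.3 -0.6] yaw 0.0
top 170 tilt from level 88.8 x [-14.  -9.] z [-106.   11.] y [-81.  -1.]
scene 1519 tilt from level 89.4 x [-10.  -4.] z [-115.   11.] y [-78.  67.]
```

The guard slipped out of the fingers and swung down by itself, and it already measures about 89°. I'll retreat straight up and check.

>>> send_rows([
  {"tx":0,"ty":-5,"tz":-20,"yaw":0,"grip":24},
  {"tx":0,"ty":-15,"tz":-50,"yaw":0,"grip":24},
  {"tx":0,"ty":-35,"tz":-80,"yaw":0,"grip":24},
  {"tx":0,"ty":-60,"tz":-105,"yaw":0,"grip":24},
  {"tx":0,"ty":-80,"tz":-115,"yaw":0,"grip":24},
])

```text
time: 12.5
tool_pos: [496.5, 216.2, 351.6]
tool_rot: [0.752, 0.659, 0.002, 0.0]
wrist_force: [0.8, 0.4, -0.4]
opening: 21.2
finger_force: 0.0
```

>>> send_rows([
  {"tx":0,"ty":0,"tz":0,"yaw":0,"grip":24},
  {"tx":0,"ty":0,"tz":0,"yaw":0,"grip":24},
  {"tx":0,"ty":0,"tz":0,"yaw":0,"grip":24},
  {"tx":0,"ty":0,"tz":0,"yaw":0,"grip":24},
  {"tx":0,"ty":0,"tz":0,"yaw":0,"grip":24},
])

```text
time: 13.0
tool_pos: [496.7, 215.1, 348.1]
tool_rot: [0.753, 0.659, -0.001, -0.0]
wrist_force: [0.1, -0.6, -0.3]
opening: 21.4
finger_force: 0.0
```

```bash
python3 fit.py; python3 -c "
from h import *
im,d=read_camera('scene');cv2.imwrite('pics/s5.png',cv2.resize(im[180:400,250:490],None,fx=2.5,fy=2.5)[...,::-1])"
```

```text
t 13.0 tcp [496.7 215.1 348.1] yaxis deg -7.6 zaxis [-0.001 -0.001 -1.   ] open 21.4 F [ 0.1 -0.6 -0.3] ff 0.0
shift [ -0.7  81.2 114. ] yaw -0.0
top 310 tilt from level 88.7 x [-14.  -9.] z [-106.   13.] y [-81.  63.]
scene 1515 tilt from level 89.4 x [-10.  -4.] z [-115.   11.] y [-78.  67.]
```

View pics/s5.png

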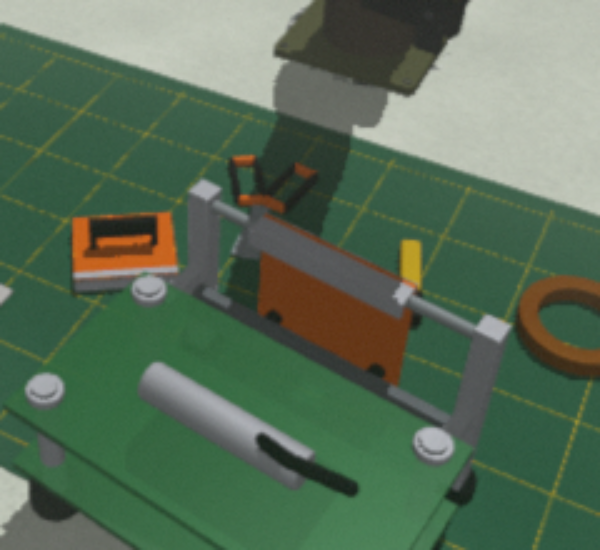

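The guard hangs upright by its lip over the rail at crop (330,260). Its bumpers rest on the stop bar at (275,315) and (375,372), the arm is clear and the other items are where they were, so I'm handing in.

```bash
python3 -c "
from h import *
print(workorder.sign_off())"
```

```text
the job is handed in; nothing more can be done
None
```

The job is handed in, result not shown: the guard was hooked on while level, slipped from the loosened grip, dropped the rest of the way and now hangs upright (about 89° from level), bumpers on the stop bar, nothing else seen moved.

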